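Snap the screwdriver and the awl back into the bench rack's spring clips

ROBOT

A 6-joint arm with a two-finger parallel gripper is mounted at the origin on a cart in front of the work surface, level with it; the furniture and walls round the work are solid. World frame = base frame: x ahead of the robot, y to its left, z up, the work surface at z = 0. Lengths are in m, angles in rad, forces in N, time in s.
With the tool pointing down it reaches from about 0.4 to 0.825 m from the base axis. Payload 7 kg.
Tool frame: the origin (TCP) lies midway between the tips of the shut fingers; the grasp point (between the pads) lies 19 mm behind it (arm.hold_point_z is the distance from the TCP to the grasp point, in m); z points along the fingers, x is the direction in which the jaws open and shut, and the axes are right-handed (so a half turn about z gives the same grasp; the last joint's range is limited). The gripper opens to 88 mm and grips with 3 to 60 N. Pads are 19 mm wide; open, the fingers measure 130 mm over their backs; the gripper's body (78 mm by 193 mm) begins 47 mm behind the grasp point.
Start: joints at [1.403, 0.359, 0.012, 0, -1.224, -0.288], TCP at [0.297, 0.606, 0.227] pointing down, gripper open.
Joint ranges: [-3.07, 3.07], [-1.43, 2.12], [-1.02, 1.25], [-3.03, 1.67], [-3.05, -0], [-3.03, 3.03]. Speed limits (rad/s): [2.39, 2.39, 3.01, 3.14, 3.14, 3.14].

INTERFACE

Orientations are given as [roll, pitch, yaw] about the fixed x, y, z axes, in that order (R = Rz(yaw) Ry(pitch) Rx(roll)).
In Python, from station import readout, viewer, job, arm gives the robot as it stands.
- The arm moves only by the tool apply_moves, never from a script. Its argument "deltas" is text: rows parted by semicolons, each of 4 numbers parted by spaces: the shift along the tool's x, y, z in cm, then the turn about the tool's z in rad. A call has 1 to 10 rows; each row shifts and turns the commanded pose from where the row before left it, along the tool's axes as they then stand; what a row does not reach is not made up. A row lasts 1/8 s, in which the tool goes at most 62.5 mm and 10.7 degrees, less where a joint would pass 70% of its speed; a pose out of reach is approached as far as the arm can. A call is refused whole if a number of a shift passes 6.25 or a number of a turn 0.188, either way. A call with a gripper value outside its range is refused whole. "gripper" is the closure, from -1 (fully open) to 1 (shut), so that 0 is half open, set as the call begins (left out, the last holds). The fingers move at their own pace and stop on an object; "squeeze" is the grip in N (left out, the last holds). Time passes only in rows, so rows that do not move let the fingers close. It gives the time, the measured TCP pose, the force and the opening at its end, in the units of the state.
- readout.get_state(): the state, without advancing time (a new reading comes with each control period).
- viewer.grab_frame(name): name is "side" or "top" or "wrist"; returns a dict with "image" (480x640x3 uint8, red, green, blue), "camera_matrix" (3x3 intrinsics, pixels), "cam_to_world" (4x4, takes a point from camera to world coordinates). Camera axes: x right, y up, looking along -z (the intrinsics and any distortion apply to the point x, -y, -z); pixel columns grow to the right and rows downward; lengths in m; the calibration is good to about 2 mm. A picture is of the moment at which its call begins. There is no depth.
- job.job_done(): hands the job in, once; it reports no verdict.
Trained networks look in the newest picture that a camera, given by its name, has taken for a name from the list of things; names that differ only in an ending like _2 or _b are one class to them, and where a whole thing is asked for, a point or a joint stands for the part that bears it (a point fixed in the world has none). Each returns a list of dicts, best first, with "conf" (0 to 1); they miss things now and then, are a little off and sometimes report something else, mostly with a low value. They report only what shows in the picture. A call takes as long as a camera call.
- viewer.silhouettes(camera, query): "region" (480x640 bool, what is visible of it) and "extent" ([left, top, width, height] in pixels, round what is visible of it).
The state is a dict: "t": time; "q": joint angles; "qd": joint speeds; "joint_efforts": joint torques, N m; "eef_pos": TCP position; "ee_rot": TCP orientation; "force": force on the tool from outside, world axes, zero at the start; "moment": the same for the moment, N m; "width": finger opening in m.
Only numpy, scipy, OpenCV 4.12 (cv2) and the standard library are available. Lean on these libraries where they do the work, as an engineer would, in place of code of your own. Each camera call takes 0.05 s, during which the arm holds its last target.

TASK

Put the small screwdriver and the scratch awl back on the wooden tool rack: lay each one with its steel shank in the notch of the far rail and press its handle down, with the part near its rear end over the clip, past the spring jaws until it snaps fully home. The slimmer screwdriver belongs in the clip with the narrow strap, the thicker awl in the clip with the broad strap; leave the other things on the bench where they are.

Things in the scene. Friction and masses are not known exactly. Their poses are not given: they have to be found in the camera images.
- rack: wooden tool rack lying fixed on the bench: board 210 (x) by 230 (y) by 12 mm, origin at the centre of its underside, +x from the clips to the notches (away from the robot). Two rails run along y. Near one, at x = -58 mm, 30 mm wide, top 28 mm above the bench, carries two spring clips at y = +60 and -32 mm (which is where varies). A fixed pencil lies along the right edge
- rack_notches (a point): middle of the far (shank) rail's top, 52 mm above the bench, at x = +37 mm of the rack; axes as the rack's. Rail 18 mm wide in x; straight ahead of each clip (95 mm from its seat) it has an open-topped notch 16 mm wide with sloped mouth, floor 38 mm above the bench. Between the rails the board is bare for 70 mm: fingers holding a handle there have room down to 12 mm above the bench
- clip_narrow_seat (a point): centre line of a seated handle in the clip with the narrow strap (12 mm along the handle, 30 mm across its curved jaws, mouth 19 mm, lips 31 mm above the rail); 42.1 mm above the bench; x level along the handle to the notch, z up. The screwdriver's. A handle first rests on the lips 15 mm too high; a push of 8 to 15 N gets it past the mouth, then half that until it drops home (press on to there)
- clip_wide_seat (a point): centre line of a seated handle in the clip with the broad strap (22 mm along the handle, 35 mm across its curved jaws, mouth 23 mm, lips 35 mm above the rail); 44.5 mm above the bench; x level along the handle to the notch, z up. The awl's. Works like the other clip: push of 8 to 15 N, half that past the mouth until home; the handle then lies on the clip's floor under the closed jaws
- driver: small screwdriver lying on the bench: reddish wooden eight-sided handle 90 mm long, 20 mm thick at the blade end, 25 mm in the middle, 24 mm near the rear; flat steel blade 10.5x7 mm; 206 mm overall, 0.11 kg (varies). Origin under the middle of its outline; use the points for its axis
- driver_seat (a point): point on the screwdriver handle's axis that belongs in the clip, 25 mm from the handle's rear end; x along the handle to the blade tip. Centre of mass 38 mm ahead along x; a grasp 30 to 38 mm ahead clears the clip (handle there 24 mm thick). At the start 13.5 mm above the bench, the axis dipping 0.06 rad to the tip
- driver_tip (a point): tip of the screwdriver blade, 180 mm ahead of driver_seat, same axes
- awl: scratch awl lying on the bench: short dark wooden eight-sided barrel handle 85 mm long, 28 mm thick at the rear, 30 mm in the middle, 24 mm in front; round steel spike 8 mm thick tapering to a point; 155 mm overall, 0.08 kg (varies). Origin under the middle of its outline; use the points for its axis
- awl_seat (a point): point on the awl handle's axis that belongs in the clip, 20 mm from the handle's rear end; x along the handle to the point. Centre of mass 23 mm ahead along x; a grasp 30 to 36 mm ahead clears the clip (handle there 27 to 29 mm thick). At the start 16 mm above the bench, the axis dipping 0.07 rad to the tip
- awl_tip (a point): point of the awl's spike, 135 mm ahead of awl_seat, same axes
- clip_narrow_left_jaw (a joint): left spring jaw (seen along the seat's x axis) of the narrow-strap clip, rad: 0 sprung shut, grows as it is spread, springs back by itself; roughly 0.1 while a handle passes the mouth, under 0.08 once it is home
- clip_narrow_right_jaw (a joint): right spring jaw (seen along the seat's x axis) of the narrow-strap clip, rad: 0 sprung shut, grows as it is spread, springs back by itself; roughly 0.1 while a handle passes the mouth, under 0.08 once it is home
- clip_wide_left_jaw (a joint): left spring jaw (seen along the seat's x axis) of the broad-strap clip, rad: 0 sprung shut, grows as it is spread, springs back by itself; roughly 0.1 while a handle passes the mouth, under 0.08 once it is home
- clip_wide_right_jaw (a joint): right spring jaw (seen along the seat's x axis) of the broad-strap clip, rad: 0 sprung shut, grows as it is spread, springs back by itself; roughly 0.1 while a handle passes the mouth, under 0.08 once it is home
- spool_tall: turned wooden spool, upright, 42 mm across, 70 mm tall; origin under its centre; bystander
- spool_short: darker turned wooden spool, upright, 38 mm across, 55 mm tall; origin under its centre; bystander
- folding_rule: yellow folded rule lying flat, 197x73x13 mm; origin under its centre; bystander

How it is judged:
At the end, for the whole second after the job is handed in: Screwdriver in the narrow-strap clip, awl in the broad-strap clip, at rest: seat point within 15 mm lengthwise, 4 mm sideways and 4 mm in height of the clip's seat, axis within 0.09 rad of the clip's, tip towards the shank rail, and all four jaws sprung back below 0.08 rad (x of driver_seat in the frame of clip_narrow_seat between -0.015 and 0.015 m and y of driver_seat in the frame of clip_narrow_seat between -0.004 and 0.004 m and z of driver_seat in the frame of clip_narrow_seat between -0.004 and 0.004 m and angle between the x axis of driver_seat and the x axis of clip_narrow_seat, either way round below 0.09 rad and x of driver_tip in the frame of clip_narrow_seat above 0.13 m and value of joint each of clip_narrow_left_jaw, clip_narrow_right_jaw, clip_wide_left_jaw, clip_wide_right_jaw below 0.08 rad and linear speed of each of driver, awl below 0.02 m/s and x of awl_seat in the frame of clip_wide_seat between -0.015 and 0.015 m and y of awl_seat in the frame of clip_wide_seat between -0.004 and 0.004 m and z of awl_seat in the frame of clip_wide_seat between -0.004 and 0.004 m and angle between the x axis of awl_seat and the x axis of clip_wide_seat, either way round below 0.09 rad and x of awl_tip in the frame of clip_wide_seat above 0.09 m); the robot touches nothing.
It fails at once if another thing on the bench is pushed more than 40 mm out of its place (distance of any of spool_tall, spool_short, folding_rule from where it was at the start of the episode above 0.04 m).
It also fails if it takes over 67 s, if anything falls off the work surface, if the arm or the gripper's body presses on something with over 40 N, if the wrist force passes 120 N, or if a joint passes its speed limit or range.

## Working session

There is one attempt and no reset: what is moved stays moved. The work goes in short steps, Python scripts to look and compute and a tool call to move; the robot and the scene stay as the last step left them, time stands still between calls to the robot, and variables do not carry over. Pictures are saved under pics/ and viewed, and the job is handed in when it is done.

Besides the shell and the picture viewer there is one more tool, called after "Call:" by a JSON object that holds its "method" and its "body", one argument or row to a line. apply_moves: Moves the arm, as the interface text tells. Its arguments: {"type":"object","properties":{"deltas":{"type":"string"},"gripper":{"type":"number"},"squeeze":{"type":"number"}},"required":["deltas"]}

```bash
mkdir -p pics
python3 - <<'E'
from station import readout, viewer, job, arm
import cv2
s=readout.get_state(); print(s)
for n in ["side","top"]:
    f=viewer.grab_frame(n); print(n,f["camera_matrix"],f["cam_to_world"])
    cv2.imwrite(f"pics/{n}0.png",f["image"][:,:,::-1])
E
```

```text
{'t': 0.0, 'q': array([ 1.40311445e+00,  3.59382153e-01,  1.10403613e-02, -3.41975571e-04,
       -1.22408111e+00, -2.88147047e-01]), 'qd': array([-0.00200223, -0.00020333,  0.00020488,  0.0006238 ,  0.00106734,
       -0.00070892]), 'joint_efforts': array([ 1.42080757e-03, -5.82723856e+01,  2.93050396e+01,  6.99701115e+00,
        7.12331981e-03, -1.60876893e-04]), 'eef_pos': array([0.29692225, 0.60563818, 0.22561916]), 'ee_rot': array([-3.14143860e+00, -1.65087385e-03, -2.02674184e+00]), 'force': array([-0.34028642, -0.54678246, -0.13464951]), 'moment': array([ 0.01099061, -0.01829562, -0.00977906]), 'width': 0.0875606446195153}
side [[575.74981213   0.         326.7401139 ]
 [  0.         575.74981213 242.98380764]
 [  0.           0.           1.        ]] [[ 0.99923301 -0.01989296  0.03372936  0.62619026]
 [ 0.03871682  0.37286606 -0.92707708 -1.36068443]
 [ 0.00586578  0.92767191  0.37335027  0.59127034]
 [ 0.          0.          0.          1.        ]]
top [[464.06443632   0.         322.90542452]
 [  0.         464.06443632 239.37018561]
 [  0.           0.           1.        ]] [[ 0.00166248  0.98466822 -0.17442975  0.30231144]
 [-0.99992144  0.00380397  0.0119435  -0.05607229]
 [ 0.01242391  0.17439619  0.98459718  1.45453463]
 [ 0.          0.          0.          1.        ]]
```

View pics/top0.png

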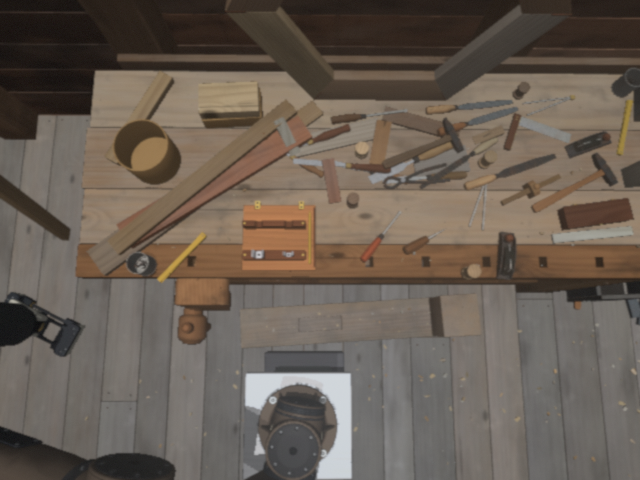

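View pics/side0.png

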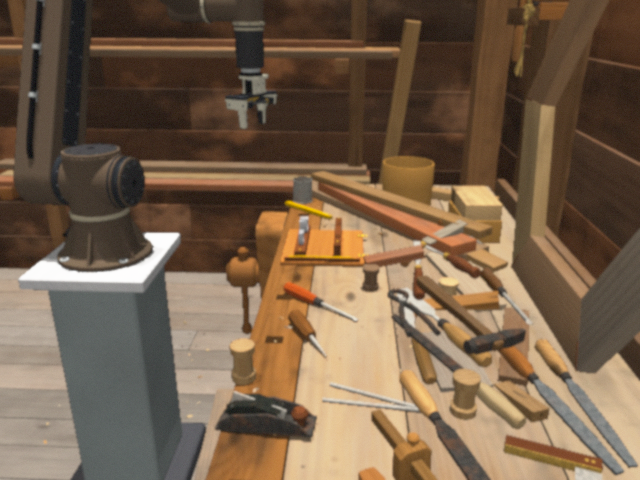

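```bash
cat > h.py <<'E'
from station import readout, viewer, job, arm
import numpy as np, cv2
def ray(f,u,v):
    K=f["camera_matrix"];T=f["cam_to_world"]
    d=np.array([(u-K[0,2])/K[0,0],-(v-K[1,2])/K[1,1],-1.0])
    return T[:3,3],T[:3,:3]@d
def onz(f,u,v,z):
    o,d=ray(f,u,v); return o+d*(z-o[2])/d[2]
def proj(f,P):
    P=np.atleast_2d(P);K=f["camera_matrix"];T=f["cam_to_world"]
    c=(P-T[:3,3])@T[:3,:3]; return np.c_[K[0,0]*c[:,0]/-c[:,2]+K[0,2], K[1,1]*-c[:,1]/-c[:,2]+K[1,2]]
def crop(f,name,x0,y0,w,h,s):
    im=f["image"][y0:y0+h,x0:x0+w,::-1]
    cv2.imwrite(name,cv2.resize(np.ascontiguousarray(im),None,fx=s,fy=s,interpolation=cv2.INTER_CUBIC))
E
python3 - <<'E'
from h import *
for n in ["top","side"]:
    f=viewer.grab_frame(n)
    crop(f,f"pics/{n}c1.png",*((225,190,230,95) if n=="top" else (230,190,170,180)),3.3)
    for q in ["rack","driver","awl","spool_tall","spool_short","folding_rule","clip_narrow_left_jaw","clip_wide_left_jaw"]:
        for r in viewer.silhouettes(n,q)[:2]:
            m=r["region"]; ys,xs=np.nonzero(m)
            print(n,q,round(r["conf"],2),r["extent"],m.sum(), onz(f,xs.mean(),ys.mean(),0.014).round(3))
E
```

```text
top rack 0.64 [241.7, 202.4, 75.1, 68.7] 4752 [0.564 0.066 0.014]
top rack 0.56 [155.7, 233.5, 49.0, 49.9] 339 [0.497 0.37  0.014]
top driver 0.6 [359.0, 235.7, 25.5, 26.5] 214 [ 0.528 -0.223  0.014]
top awl 0.59 [400.1, 238.4, 31.2, 16.6] 216 [ 0.542 -0.364  0.014]
top spool_tall 0.81 [462.5, 263.5, 15.2, 16.5] 230 [ 0.456 -0.536  0.014]
top spool_short 0.45 [344.1, 191.2, 11.3, 16.8] 155 [ 0.688 -0.166  0.014]
top folding_rule 0.37 [241.8, 201.0, 76.3, 68.5] 4710 [0.565 0.066 0.014]
top clip_wide_left_jaw 0.73 [359.3, 215.5, 44.0, 50.0] 341 [ 0.548 -0.239  0.014]
side rack 0.77 [284.2, 217.7, 81.8, 50.4] 2783 [0.57  0.043 0.014]
side driver 0.73 [281.9, 282.0, 76.5, 38.8] 533 [ 0.547 -0.243  0.014]
side driver 0.35 [295.4, 234.4, 7.8, 12.1] 44 [0.5   0.103 0.014]
side awl 0.75 [285.6, 308.9, 32.7, 42.0] 542 [ 0.544 -0.37   0.014]
side awl 0.26 [296.3, 234.6, 4.7, 13.8] 39 [0.499 0.102 0.014]
side spool_tall 0.59 [229.4, 338.2, 25.5, 44.4] 1025 [ 0.445 -0.493  0.014]
side spool_short 0.72 [297.1, 233.9, 5.2, 11.6] 46 [0.5   0.102 0.014]
side spool_short 0.63 [361.1, 263.5, 20.8, 28.0] 372 [ 0.684 -0.132  0.014]
side folding_rule 0.5 [286.2, 199.1, 44.0, 20.6] 250 [0.498 0.358 0.014]
side clip_wide_left_jaw 0.62 [301.1, 217.2, 7.3, 14.9] 100 [0.499 0.222 0.014]
side clip_wide_left_jaw 0.51 [289.0, 308.9, 38.2, 40.6] 526 [ 0.543 -0.369  0.014]
```

View pics/topc1.png

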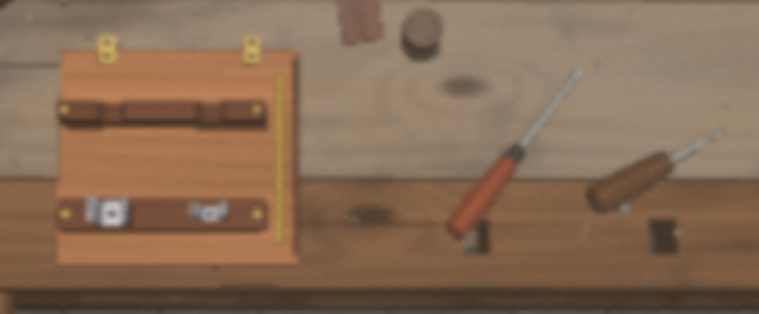

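View pics/sidec1.png

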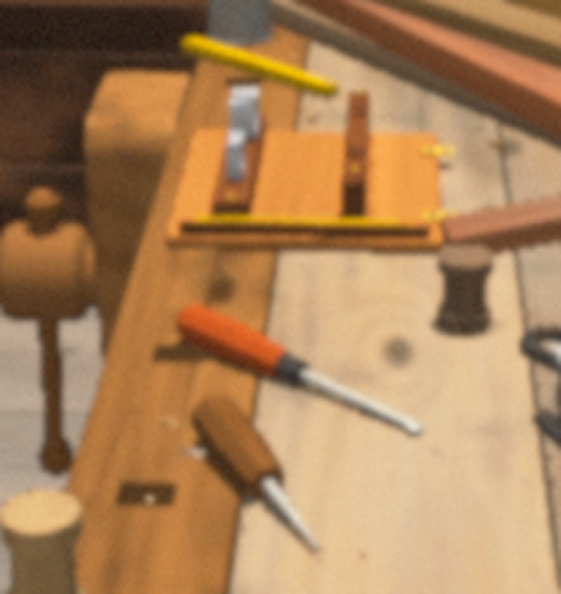

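```bash
cat >> h.py <<'E'
from scipy.spatial.transform import Rotation as Ro
def plan(p,yaw,mx=5.0,mt=0.17):
    s=readout.get_state(); R=Ro.from_euler('xyz',s["ee_rot"]).as_matrix()
    y0=np.arctan2(R[1,0],R[0,0]); dy=(yaw-y0+np.pi)%(2*np.pi)-np.pi
    d=np.array(p)-s["eef_pos"]
    n0=int(np.ceil(max(np.linalg.norm(d)*100/mx,abs(dy)/mt,1)))
    print("pos",s["eef_pos"].round(4),"rpy",s["ee_rot"].round(4),"t",s["t"],"w",round(s["width"],4),"F",s["force"].round(1))
    print("local shift before turn cm",(R.T@d*100).round(2),"tool turn",round(-dy,3),"rows",n0)
    rows=[]
    for i in range(n0):
        Rc=Ro.from_euler('xyz',[np.pi,0,y0+dy*i/n0]).as_matrix()
        rows.append(np.r_[Rc.T@(d/n0)*100,-dy/n0])
    print("; ".join(" ".join(f"{v:.2f}" if k<3 else f"{v:.3f}" for k,v in enumerate(r)) for r in rows))
E
python3 - <<'E'
from h import *
f=viewer.grab_frame("wrist"); print(f["camera_matrix"],f["cam_to_world"])
cv2.imwrite("pics/w0.png",f["image"][:,:,::-1])
t=viewer.grab_frame("top")
for a in [(362.9,260.3,.013),(400.5,211.2,.003),(405.3,250.6,.016),(443.8,230,.004),(225+107/3.3,190+212/3.3,.05),(225+210/3.3,190+212/3.3,.05),(225+60/3.3,190+50/3.3,.012),(225+297/3.3,190+50/3.3,.012)]: print(onz(t,*a).round(4))
plan([0.5,0.06,0.30],-np.pi/2)
E
```

```text
[[426.26146647   0.         325.3599368 ]
 [  0.         426.26146647 242.80227071]
 [  0.           0.           1.        ]] [[-4.39310748e-01  8.56688817e-01  2.70352246e-01  3.70626414e-01]
 [-8.98334879e-01 -4.19183912e-01 -1.31450723e-01  5.69933322e-01]
 [ 7.14947431e-04 -3.00614568e-01  9.53745443e-01  3.85466964e-01]
 [ 0.00000000e+00  0.00000000e+00  0.00000000e+00  1.00000000e+00]]
[ 0.4916 -0.199   0.013 ]
[ 0.6525 -0.3233  0.003 ]
[ 0.5223 -0.3325  0.016 ]
[ 0.5912 -0.4601  0.004 ]
[0.5043 0.1266 0.05  ]
[0.5046 0.0315 0.05  ]
[0.6678 0.1811 0.012 ]
[ 0.6689 -0.0481  0.012 ]
pos [0.2971 0.6061 0.2266] rpy [-3.1416 -0.     -2.0266] t 1.1 w 0.0875 F [-0.1 -0.3  0.5]
local shift before turn cm [ 40.1  -42.25  -7.34] tool turn -0.456 rows 12
3.34 -3.52 -0.61 -0.038; 3.47 -3.39 -0.61 -0.038; 3.60 -3.26 -0.61 -0.038; 3.72 -3.12 -0.61 -0.038; 3.84 -2.97 -0.61 -0.038; 3.95 -2.83 -0.61 -0.038; 4.05 -2.67 -0.61 -0.038; 4.15 -2.52 -0.61 -0.038; 4.24 -2.36 -0.61 -0.038; 4.33 -2.20 -0.61 -0.038; 4.41 -2.03 -0.61 -0.038; 4.48 -1.86 -0.61 -0.038
```

View pics/w0.png

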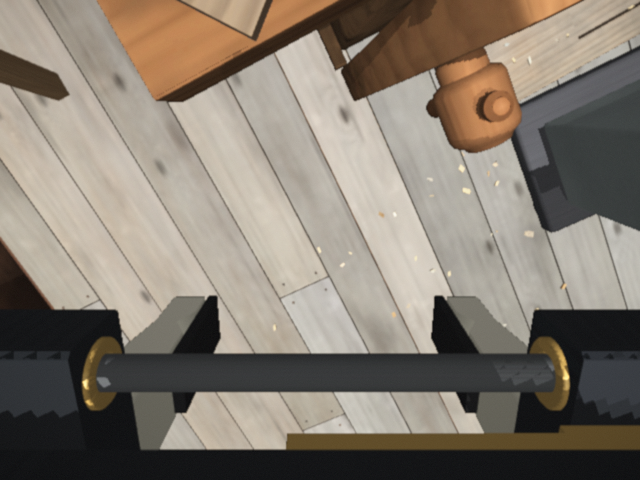

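Run:
```python
from h import *
plan([0.53,0.06,0.24],-np.pi/2)
```

```text
pos [0.2971 0.6061 0.2266] rpy [-3.1416 -0.     -2.0266] t 1.1 w 0.0875 F [-0.1 -0.3  0.5]
local shift before turn cm [ 38.78 -44.95  -1.34] tool turn -0.456 rows 12
3.23 -3.75 -0.11 -0.038; 3.37 -3.62 -0.11 -0.038; 3.51 -3.49 -0.11 -0.038; 3.64 -3.35 -0.11 -0.038; 3.76 -3.21 -0.11 -0.038; 3.88 -3.07 -0.11 -0.038; 3.99 -2.92 -0.11 -0.038; 4.10 -2.76 -0.11 -0.038; 4.20 -2.61 -0.11 -0.038; 4.30 -2.45 -0.11 -0.038; 4.39 -2.28 -0.11 -0.038; 4.47 -2.11 -0.11 -0.038
```

Call:
{"method": "apply_moves", "body": {
  "deltas": "3.2 -3.8 -0.1 -0.038; 3.4 -3.6 -0.1 -0.038; 3.5 -3.5 -0.1 -0.038; 3.6 -3.4 -0.1 -0.038; 3.8 -3.2 -0.1 -0.038; 3.9 -3.1 -0.1 -0.038; 4 -2.9 -0.1 -0.038; 4.1 -2.8 -0.1 -0.038; 4.2 -2.6 -0.1 -0.038; 4.3 -2.5 -0.1 -0.038"
}}

```text
t: 2.35
eef_pos: [0.4933, 0.149, 0.237]
ee_rot: [-3.141, 0.001, -1.645]
force: [1.3, -0.5, -0.8]
width: 0.0873
```

Call:
{"method": "apply_moves", "body": {
  "deltas": "4.4 -2.3 -0.1 -0.038; 4.5 -2.1 -0.1 -0.038; 0 0 0 0; 0 0 0 0"
}}

```text
t: 2.85
eef_pos: [0.5317, 0.0589, 0.2385]
ee_rot: [3.142, 0.0, -1.572]
force: [-0.3, -0.5, -0.2]
width: 0.0878
```

Run:
```python
from h import *
f=viewer.grab_frame("wrist"); np.savez("w1.npz",**f)
cv2.imwrite("pics/w1.png",f["image"][:,:,::-1])
plan([0.53,0.06,0.24],-np.pi/2)
```

```text
pos [0.5316 0.0595 0.2386] rpy [-3.1416e+00  1.0000e-04 -1.5707e+00] t 2.9 w 0.0875 F [-0.6 -0.1 -0.1]
local shift before turn cm [-0.05  0.16 -0.14] tool turn 0.0 rows 1
-0.05 0.16 -0.14 0.000
```

View pics/w1.png

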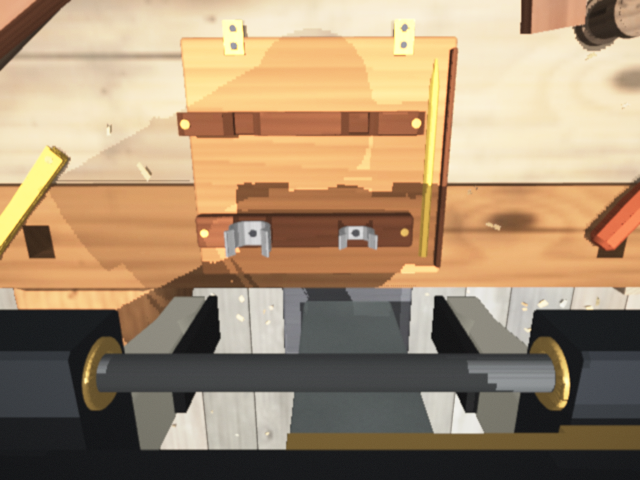

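Run:
```python
from h import *
f=dict(np.load("w1.npz"))
crop(f,"pics/w1a.png",170,90,270,190,2.9)
```

```text
(no output)
```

View pics/w1a.png

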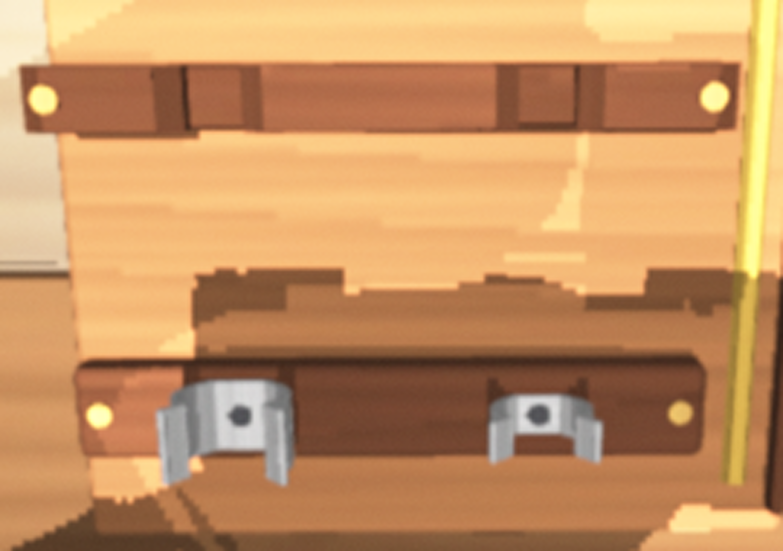

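```bash
cat > rack.py <<'E'
from h import *
from scipy.optimize import least_squares
f=dict(np.load("w1.npz"))
c=lambda a,b:(170+a/2.9,90+b/2.9)
# board y centre for rails unknown: use only symmetric facts
feat=[((.105,.115,.012),(182,38)),((.105,-.115,.012),(456,37)),((-.105,-.115,.012),(439,269)),
 ((.037,.060,.052),c(207,97.5)),((.037,-.032,.052),c(551.5,97.5)),
 ((.046,.060,.052),c(207,64.5)),((.028,.060,.052),c(207,130.5)),
 ((-.073,.014,.028),c(390,455)),((-.043,.014,.028),c(390,361))]
P=np.array([a for a,b in feat]);U=np.array([b for a,b in feat])
def w(q,P): 
    cs,sn=np.cos(q[2]),np.sin(q[2]); return P@np.array([[cs,-sn,0],[sn,cs,0],[0,0,1]]).T+[q[0],q[1],0]
r=least_squares(lambda q:(proj(f,w(q,P))-U).ravel(),[.56,.066,0],loss="soft_l1")
q=r.x
if __name__=="__main__":
    print(q.round(4)); print((proj(f,w(q,P))-U).round(1))
    for n,p in dict(wide=(-.058,.060,.0445),narrow=(-.058,-.032,.0421),nw=(.037,.060,.052),nn=(.037,-.032,.052)).items(): print(n,w(q,np.array([p])).round(4),proj(f,w(q,np.array([p]))))
E
python3 rack.py
```

```text
[0.5653 0.0637 0.005 ]
[[-3.4 -1.3]
 [ 2.3 -1.8]
 [ 0.1  4.3]
 [ 0.3  0.2]
 [-0.7 -0.4]
 [-0.4 -0.5]
 [ 1.   0.7]
 [ 0.3  0.9]
 [-0.4  1.3]]
wide [[0.507  0.1234 0.0445]] [[250.35063407 237.51813185]]
narrow [[0.5074 0.0314 0.0421]] [[356.55422405 236.19283805]]
nw [[0.602  0.1239 0.052 ]] [[241.68142159 123.82581861]]
nn [[0.6024 0.0319 0.052 ]] [[359.50559624 123.20210937]]
```

Run:
```python
from h import *
plan([0.535,-0.24,0.22],-2.229)
```

```text
pos [0.5316 0.0595 0.2386] rpy [-3.1416e+00  1.0000e-04 -1.5707e+00] t 2.9 w 0.0875 F [-0.6 -0.1 -0.1]
local shift before turn cm [29.95 -0.34  1.85] tool turn 0.658 rows 7
4.28 -0.05 0.27 0.094; 4.25 -0.45 0.27 0.094; 4.19 -0.85 0.27 0.094; 4.10 -1.24 0.27 0.094; 3.96 -1.62 0.27 0.094; 3.79 -1.98 0.27 0.094; 3.59 -2.33 0.27 0.094
```

Call:
{"method": "apply_moves", "body": {
  "deltas": "4.3 0 0.25 0.094; 4.25 -0.45 0.25 0.094; 4.2 -0.85 0.25 0.094; 4.1 -1.25 0.3 0.094; 4 -1.6 0.3 0.094; 3.8 -2 0.3 0.094; 3.6 -2.3 0.3 0.094; 0 0 0 0; 0 0 0 0"
}}

```text
t: 4.03
eef_pos: [0.5346, -0.2401, 0.219]
ee_rot: [3.141, 0.0, -2.227]
force: [-0.8, -0.4, 0.8]
width: 0.0875
```

Run:
```python
from h import *
f=viewer.grab_frame("wrist"); np.savez("w2.npz",**f)
cv2.imwrite("pics/w2.png",f["image"][:,:,::-1])
for q in ["driver","awl"]:
  for r in viewer.silhouettes("wrist",q)[:1]:
    m=r["region"]; np.save(q+"m.npy",m); ys,xs=np.nonzero(m); print(q,r["conf"],r["extent"],m.sum())
plan([0.535,-0.24,0.22],-2.229)
```

```text
driver 0.57 [302.6, 27.2, 28.0, 249.8] 4210
awl 0.91 [410.2, 0.0, 87.0, 162.0] 4772
pos [ 0.5348 -0.2398  0.2194] rpy [-3.1412e+00  3.0000e-04 -2.2265e+00] t 4.175 w 0.0877 F [-0.3  0.8 -0.4]
local shift before turn cm [-0.   -0.03 -0.06] tool turn 0.003 rows 1
-0.00 -0.03 -0.06 0.003
```

View pics/w2.png

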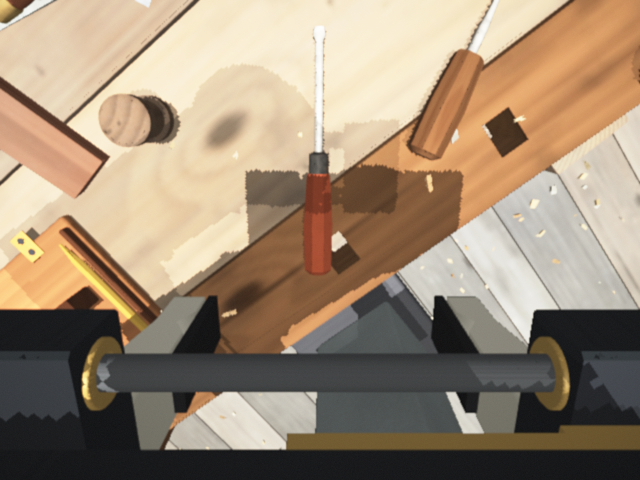

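Run:
```python
from h import *
f=dict(np.load("w2.npz"))
crop(f,"pics/w2a.png",270,130,100,150,4); crop(f,"pics/w2b.png",390,0,130,170,3.5)
m=np.load("driverm.npy")
for y in range(30,276,15):
    xs=np.nonzero(m[y])[0]; print(y, (xs.min()+xs.max())/2 if len(xs) else None, len(xs))
```

```text
30 318.5 12
45 319.0 11
60 319.5 8
75 318.5 8
90 318.5 8
105 318.5 8
120 318.5 8
135 318.5 8
150 318.5 10
165 318.5 20
180 318.5 24
195 318.0 25
210 317.0 27
225 318.0 29
240 317.5 28
255 318.5 26
270 317.5 24
```

View pics/w2a.png

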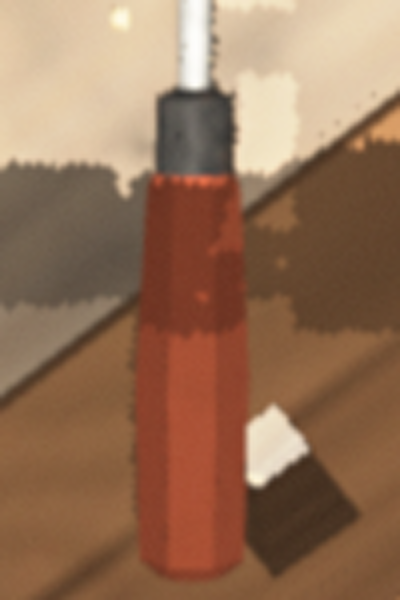

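View pics/w2b.png

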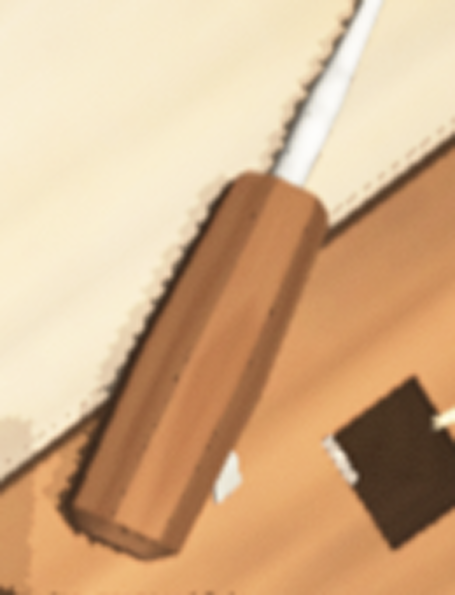

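Run:
```python
from h import *
f=dict(np.load("w2.npz"))
r=onz(f,318,272,.015); t=onz(f,319,27,.003); d=(t-r)[:2]; print("driver",r,t,np.linalg.norm(d),np.arctan2(d[1],d[0]))
u=d/np.linalg.norm(d); print("seat",t[:2]-u*.180,"grasp34",t[:2]-u*.146, "grasp from rear", r[:2]+u*.059)
r=onz(f,425.7,152.9,.017); t=onz(f,470,55,.012); d=(t-r)[:2]; print("awl",r,t,np.linalg.norm(d),np.arctan2(d[1],d[0]))
u=d/np.linalg.norm(d);print("grasp33",r[:2]+u*.053)
```

```text
driver [ 0.49063549 -0.19829438  0.015     ] [ 0.65141248 -0.32401445  0.003     ] 0.20409501922026446 -0.6636394916369588
seat [ 0.50961647 -0.21313662] grasp34 [ 0.53640016 -0.23408021] grasp from rear [ 0.53711307 -0.23463767]
awl [ 0.52046365 -0.33507071  0.017     ] [ 0.56161445 -0.40556048  0.012     ] 0.08162227466068338 -1.0423856573104862
grasp33 [ 0.54718421 -0.38084201]
```

Run:
```python
from h import *
plan([0.5367,-0.2344,0.003],-2.234,mx=4)
```

```text
pos [ 0.5348 -0.2398  0.2194] rpy [-3.1412e+00  3.0000e-04 -2.2265e+00] t 4.175 w 0.0877 F [-0.3  0.8 -0.4]
local shift before turn cm [-0.54  0.19 21.64] tool turn 0.008 rows 6
-0.09 0.03 3.61 0.001; -0.09 0.03 3.61 0.001; -0.09 0.03 3.61 0.001; -0.09 0.03 3.61 0.001; -0.09 0.03 3.61 0.001; -0.09 0.03 3.61 0.001
```

Call:
{"method": "apply_moves", "body": {
  "deltas": "-0.2 0.1 4 0.004; -0.2 0.1 4.5 0.004; -0.14 0 4.5 0; 0 0 4 0; 0 0 3 0; 0 0 0 0; 0 0 0 0"
}}

```text
t: 5.05
eef_pos: [0.5373, -0.2353, 0.0204]
ee_rot: [-3.14, 0.001, -2.235]
force: [0.4, 0.7, 0.5]
width: 0.0875
```

Run:
```python
from h import *
plan([0.5367,-0.2344,0.003],-2.234,mx=4)
```

```text
pos [ 0.5373 -0.2353  0.0204] rpy [-3.1401e+00  5.0000e-04 -2.2353e+00] t 5.05 w 0.0875 F [0.4 0.7 0.5]
local shift before turn cm [-0.04  0.1   1.74] tool turn -0.001 rows 1
-0.04 0.10 1.74 -0.001
```

Call:
{"method": "apply_moves", "body": {
  "deltas": "0 0.1 1 0; 0 0 0.7 0; 0 0 0 0"
}}

```text
t: 5.42
eef_pos: [0.535, -0.235, 0.0017]
ee_rot: [3.141, -0.0, -2.237]
force: [-0.7, -0.2, 0.4]
width: 0.0875
```

Call:
{"method": "apply_moves", "body": {
  "deltas": "0 0 0 0; 0 0 0 0; 0 0 0 0; 0 0 0 0; 0 0 0 0; 0 0 0 0; 0 0 0 0",
  "gripper": 1,
  "squeeze": 40
}}

```text
t: 6.3
eef_pos: [0.5355, -0.235, 0.0021]
ee_rot: [-3.141, 0.0, -2.237]
force: [1.1, -0.2, -0.0]
width: 0.0233
```

Call:
{"method": "apply_moves", "body": {
  "deltas": "0 0 -3 0; 0 0 -5 0; 0 0 -5 0; 0 0 -4 0; 0 0 0 0"
}}

```text
t: 6.92
eef_pos: [0.5373, -0.2354, 0.1759]
ee_rot: [-3.136, 0.003, -2.236]
force: [-0.4, 0.1, -2.4]
width: 0.023
```

Run:
```python
from h import *
f=viewer.grab_frame("wrist"); np.savez("w3.npz",**f)
cv2.imwrite("pics/w3.png",f["image"][:,:,::-1])
plan([0.5414,0.0316,0.17],0.005-np.pi/2,mx=4.5)
```

```text
pos [ 0.536  -0.235   0.1735] rpy [-3.1391e+00  1.9000e-03 -2.2367e+00] t 6.975 w 0.0233 F [ 0.7 -0.6 -2.3]
local shift before turn cm [-21.3   16.04   0.35] tool turn -0.671 rows 6
-3.55 2.67 0.06 -0.112; -3.83 2.26 0.06 -0.112; -4.05 1.82 0.06 -0.112; -4.23 1.36 0.06 -0.112; -4.36 0.88 0.06 -0.112; -4.43 0.38 0.06 -0.112
```

View pics/w3.png

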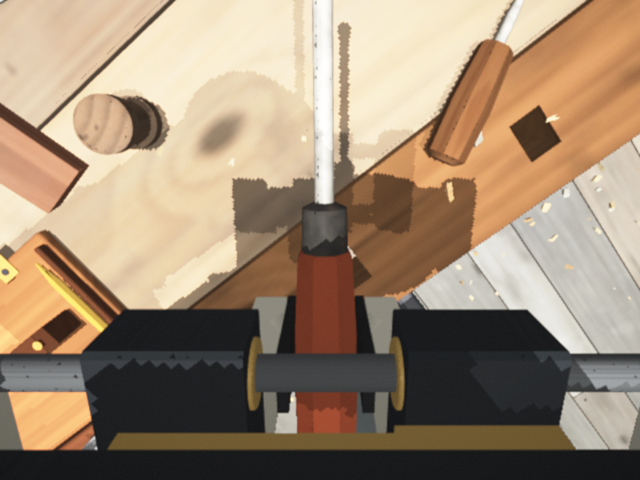

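Call:
{"method": "apply_moves", "body": {
  "deltas": "-3.55 2.7 0 -0.112; -3.8 2.3 0 -0.112; -4.05 1.8 0.1 -0.112; -4.25 1.35 0.1 -0.112; -4.35 0.9 0.1 -0.112; -4.4 0.4 0 -0.112; 0 0 0 0; 0 0 0 0"
}}

```text
t: 7.98
eef_pos: [0.539, 0.0314, 0.1678]
ee_rot: [3.139, -0.001, -1.565]
force: [-0.2, -0.2, -0.3]
width: 0.0231
```

Run:
```python
from h import *
f=viewer.grab_frame("wrist"); np.savez("w4.npz",**f)
cv2.imwrite("pics/w4.png",f["image"][:,:,::-1])
g=viewer.grab_frame("side"); np.savez("s4.npz",**g)
crop(g,"pics/s4.png",250,120,150,170,3.5)
plan([0.5414,0.0316,0.09],0.005-np.pi/2,mx=4.5)
```

```text
pos [0.5394 0.0306 0.1684] rpy [ 3.1403e+00 -5.0000e-04 -1.5660e+00] t 8.075 w 0.023 F [ 0.1 -0.2 -0.7]
local shift before turn cm [-0.1  -0.21  7.83] tool turn -0.0 rows 2
-0.05 -0.10 3.92 -0.000; -0.05 -0.10 3.92 -0.000
```

View pics/w4.png

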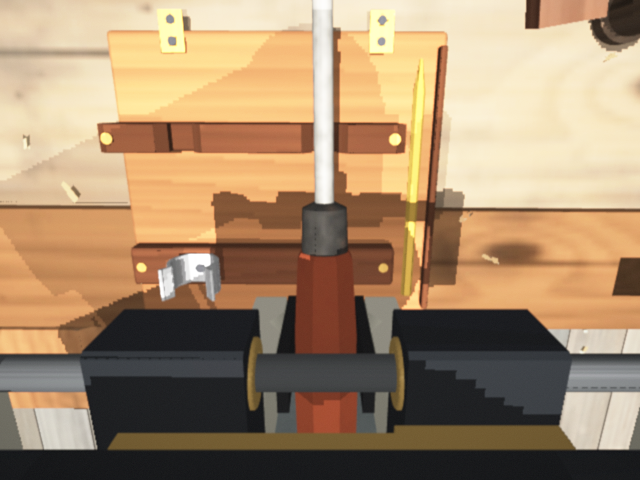

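View pics/s4.png

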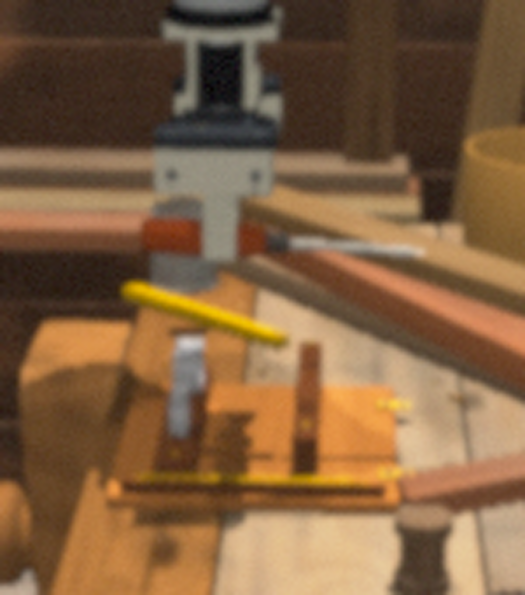

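Run:
```python
from h import *
f=dict(np.load("w4.npz"))
im=f["image"].astype(int)
# shank edges by row
for y in [10,40,70,100,130,160,190,230,250,290]:
    print(y, [int(v) for v in im[y,300:350].sum(1)//3])
```

```text
10 [227, 227, 226, 228, 226, 227, 227, 226, 227, 227, 227, 216, 180, 186, 204, 212, 222, 228, 232, 235, 238, 241, 243, 242, 242, 240, 237, 231, 227, 220, 207, 190, 191, 219, 231, 233, 233, 232, 233, 233, 233, 233, 233, 233, 233, 233, 234, 233, 233, 233]
40 [189, 189, 189, 189, 189, 190, 190, 190, 189, 190, 189, 188, 179, 183, 197, 200, 206, 217, 224, 227, 230, 234, 238, 240, 240, 239, 235, 230, 225, 217, 204, 182, 147, 109, 93, 90, 97, 135, 181, 188, 188, 189, 188, 188, 188, 189, 187, 188, 187, 187]
70 [181, 180, 181, 182, 180, 182, 181, 182, 181, 181, 181, 181, 182, 178, 197, 219, 228, 233, 238, 239, 239, 243, 246, 248, 248, 247, 245, 241, 237, 233, 223, 201, 157, 110, 90, 88, 87, 88, 91, 127, 175, 182, 184, 185, 188, 191, 192, 193, 193, 193]
100 [202, 201, 202, 203, 203, 202, 203, 203, 202, 203, 202, 202, 200, 194, 200, 220, 227, 234, 237, 239, 240, 243, 246, 248, 248, 247, 244, 241, 236, 230, 222, 205, 172, 126, 107, 104, 105, 105, 108, 153, 197, 204, 203, 201, 203, 202, 203, 202, 203, 203]
130 [123, 101, 89, 86, 89, 88, 89, 87, 89, 87, 87, 83, 83, 124, 169, 197, 209, 220, 228, 23
[... 562 characters left out ...]
0, 102, 92, 94, 94, 93, 93, 95, 93, 94, 94, 97, 133, 180, 191, 190, 189]
230 [127, 115, 71, 59, 65, 69, 72, 77, 79, 82, 85, 87, 86, 84, 83, 83, 83, 83, 87, 89, 96, 100, 104, 106, 107, 103, 99, 96, 95, 95, 94, 93, 89, 88, 82, 81, 81, 78, 73, 74, 68, 66, 64, 62, 59, 54, 57, 86, 121, 128]
250 [62, 56, 55, 61, 65, 70, 70, 74, 75, 79, 81, 83, 84, 85, 79, 68, 86, 92, 94, 95, 97, 100, 100, 102, 100, 98, 95, 92, 89, 84, 84, 82, 81, 76, 75, 71, 66, 46, 40, 40, 39, 41, 42, 40, 38, 37, 36, 40, 56, 66]
290 [69, 68, 68, 69, 67, 69, 70, 69, 70, 68, 69, 70, 70, 77, 77, 77, 77, 75, 77, 76, 77, 75, 75, 76, 77, 76, 77, 78, 75, 77, 77, 76, 75, 76, 77, 76, 75, 72, 69, 66, 69, 68, 67, 67, 67, 70, 69, 68, 68, 69]
```

Run:
```python
from h import *
import rack
f=dict(np.load("w4.npz"))
for u,v,z in [(321.8,10,.169),(322.5,70,.171),(324,190,.174),(324.3,230,.175),(325,290,.176)]: print(onz(f,u,v,z).round(4))
# recheck the rack in this view: project predicted points
for p in [(.037,-.032,.052),(.037,.060,.052),(-.058,.06,.0445)]:
    P=rack.w(rack.q,np.array([p])); print(P.round(4),proj(f,P).round(1))
```

```text
[0.6518 0.033  0.169 ]
[0.6332 0.0326 0.171 ]
[0.5927 0.0319 0.174 ]
[0.578  0.0317 0.175 ]
[0.5543 0.0313 0.176 ]
[[0.6024 0.0319 0.052 ]] [[324.5 138.7]]
[[0.602  0.1239 0.052 ]] [[177.7 138.4]]
[[0.507  0.1234 0.0445]] [[194.9 274.9]]
```

Call:
{"method": "apply_moves", "body": {
  "deltas": "0 -0.1 2 0.006; -0.06 -0.1 3 0.006; 0 0 3 0; 0 0 2.5 0; 0 0 0.8 0; 0 0 0 0; 0 0 0 0",
  "squeeze": 50
}}

```text
t: 8.95
eef_pos: [0.5426, 0.0321, 0.0571]
ee_rot: [-3.14, 0.0, -1.577]
force: [0.7, 0.6, -1.1]
width: 0.0228
```

Run:
```python
from h import *
f=viewer.grab_frame("wrist"); np.savez("w5.npz",**f)
cv2.imwrite("pics/w5.png",f["image"][:,:,::-1])
g=viewer.grab_frame("side"); crop(g,"pics/s5.png",250,170,150,120,4)
plan([0.5414,0.0316,0.0325],0.005-np.pi/2,mx=4.5)
```

```text
pos [0.5425 0.0323 0.0571] rpy [-3.1399e+00  6.0000e-04 -1.5766e+00] t 9.05 w 0.0223 F [ 0.3  0.  -0.4]
local shift before turn cm [0.07 0.11 2.46] tool turn -0.011 rows 1
0.07 0.11 2.46 -0.011
```

View pics/w5.png

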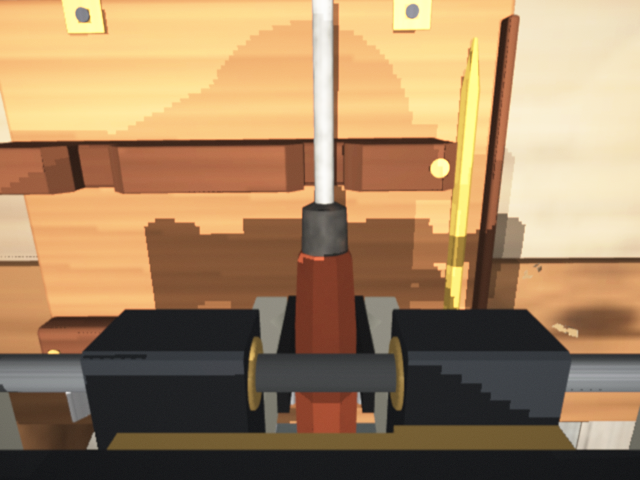

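View pics/s5.png

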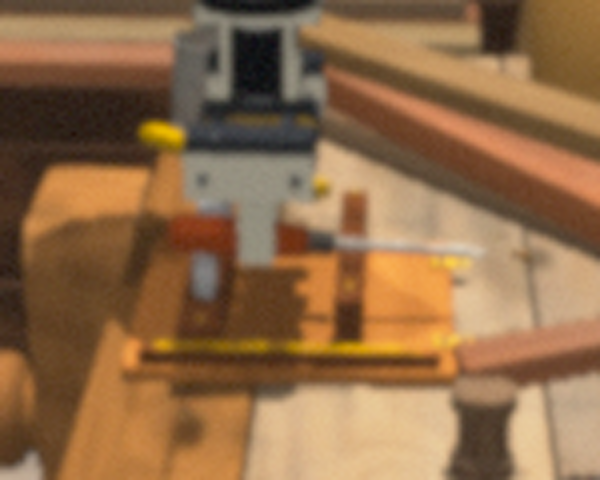

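Call:
{"method": "apply_moves", "body": {
  "deltas": "0 0 0.4 0; 0 0 0.4 0; 0 0 0.3 0; 0 0 0 0; 0 0 0 0"
}}

```text
t: 9.68
eef_pos: [0.5425, 0.0323, 0.0458]
ee_rot: [-3.14, 0.0, -1.576]
force: [-0.5, -0.8, 6.5]
width: 0.0231
```

Call:
{"method": "apply_moves", "body": {
  "deltas": "0 0 0.3 0; 0 0 0.3 0; 0 0 0 0; 0 0 0 0"
}}

```text
t: 10.18
eef_pos: [0.5431, 0.0324, 0.0398]
ee_rot: [-3.139, 0.0, -1.576]
force: [2.2, 0.4, 5.2]
width: 0.0229
```

Call:
{"method": "apply_moves", "body": {
  "deltas": "0 0 0.3 0; 0 0 0.3 0; 0 0 0 0; 0 0 0 0"
}}

```text
t: 10.68
eef_pos: [0.5423, 0.0323, 0.0332]
ee_rot: [-3.141, 0.0, -1.576]
force: [2.3, 0.9, 3.3]
width: 0.0231
```

Run:
```python
from h import *
f=viewer.grab_frame("wrist"); np.savez("w6.npz",**f)
cv2.imwrite("pics/w6.png",f["image"][:,:,::-1])
g=viewer.grab_frame("side"); crop(g,"pics/s6.png",270,190,100,90,6)
```

```text
(no output)
```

View pics/s6.png

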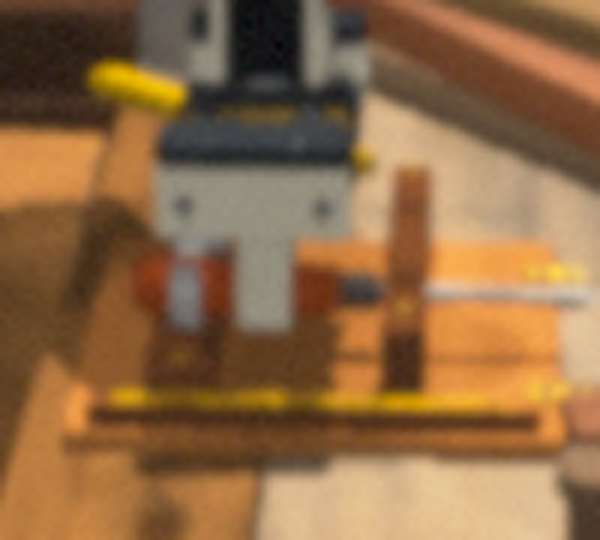

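View pics/w6.png

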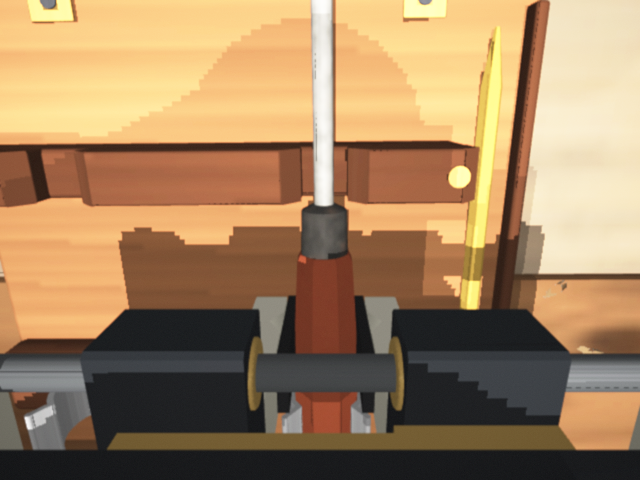

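```bash
cat > ov.py <<'E'
from h import *
import rack, sys
def ov(name,seat,h,rad,out,x0,y0,w,hh,s,tip,rear):
    g=viewer.grab_frame("side"); im=np.ascontiguousarray(g["image"][y0:y0+hh,x0:x0+w,::-1])
    im=cv2.resize(im,None,fx=s,fy=s,interpolation=cv2.INTER_CUBIC)
    P=np.array([[seat[0]+a,seat[1],h+b] for a,b in [(-rear,0),(tip,0),(-rear,rad),(.05,rad),(-rear,-rad),(.05,-rad)]])
    p=(proj(g,rack.w(rack.q,P))-[x0,y0]+.5)*s
    for i in (0,2,4): cv2.line(im,tuple(p[i].astype(int)),tuple(p[i+1].astype(int)),(255,255,0) if i else (0,255,0),1)
    cv2.imwrite(out,im)
E
python3 - <<'E'
from ov import *
ov("side",(-.058,-.032),.0421,.0122,"pics/s7.png",270,190,100,90,6,.18,.025)
plan([0.5424,0.0316,0.0325],0.005-np.pi/2,mx=4.5)
E
```

```text
pos [0.5423 0.0323 0.0332] rpy [-3.1408e+00  3.0000e-04 -1.5764e+00] t 10.825 w 0.023 F [1.5 0.7 1.6]
local shift before turn cm [ 0.07 -0.01  0.07] tool turn -0.011 rows 1
0.07 -0.01 0.07 -0.011
```

View pics/s7.png

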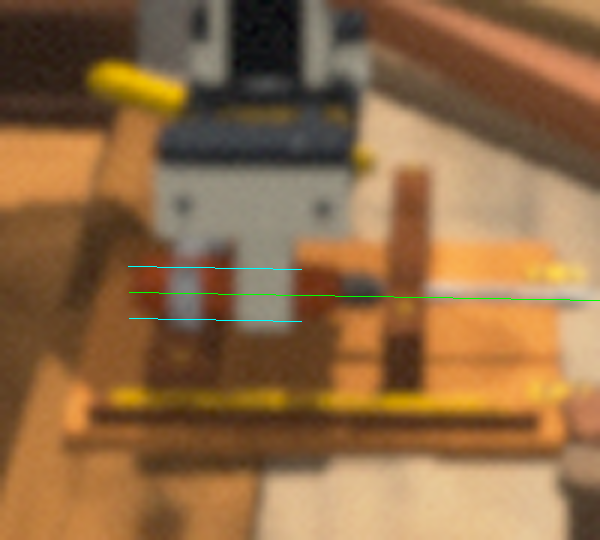

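Call:
{"method": "apply_moves", "body": {
  "deltas": "0 0 0.2 0; 0 0 0 0; 0 0 0 0"
}}

```text
t: 11.2
eef_pos: [0.5423, 0.0323, 0.0322]
ee_rot: [-3.14, 0.0, -1.576]
force: [-1.2, 0.1, 12.1]
width: 0.0226
```

Call:
{"method": "apply_moves", "body": {
  "deltas": "0 0 0.2 0; 0 0 0 0; 0 0 0 0"
}}

```text
t: 11.58
eef_pos: [0.5426, 0.0324, 0.0318]
ee_rot: [-3.139, 0.0, -1.575]
force: [-7.0, 1.8, 29.8]
width: 0.023
```

Run:
```python
from ov import *
ov("side",(-.058,-.032),.0421,.0122,"pics/s8.png",270,190,100,90,6,.18,.025)
```

```text
(no output)
```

View pics/s8.png

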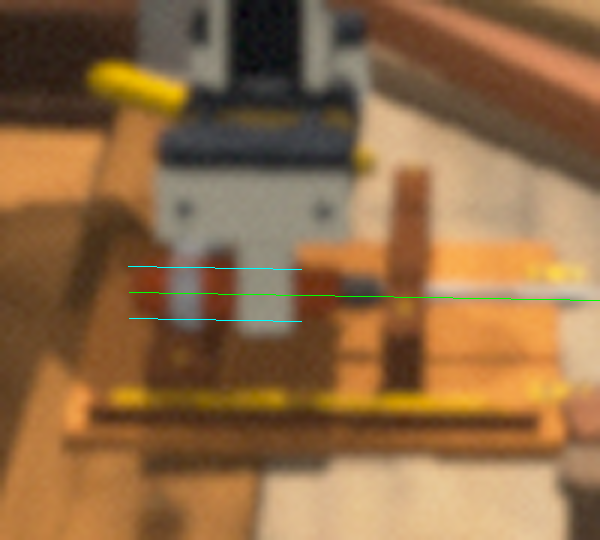

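Call:
{"method": "apply_moves", "body": {
  "deltas": "0 0 -0.3 0; 0 0 0 0; 0 0 0 0; 0 0 0 0",
  "gripper": 0
}}

```text
t: 12.12
eef_pos: [0.5414, 0.0319, 0.0315]
ee_rot: [3.14, -0.0, -1.577]
force: [0.1, -0.8, -0.1]
width: 0.0434
```

Call:
{"method": "apply_moves", "body": {
  "deltas": "0 0 -3 0; 0 0 -4 0; 0 0 -5 0; 0 0 -4 0; 0 0 0 0; 0 0 0 0"
}}

```text
t: 12.88
eef_pos: [0.5412, 0.032, 0.1913]
ee_rot: [3.141, 0.0, -1.577]
force: [-0.3, 0.1, -0.6]
width: 0.0437
```

Run:
```python
from ov import *
f=viewer.grab_frame("wrist"); np.savez("w9.npz",**f)
cv2.imwrite("pics/w9.png",f["image"][:,:,::-1])
ov("side",(-.058,-.032),.0421,.0122,"pics/s9.png",270,190,100,90,6,.18,.025)
plan([0.547,-0.381,0.2],-1.042-np.pi/2,mx=5)
for p in [(-.058-.025,-.032,.0421),(-.058,-.032,.0421),(-.058+.065,-.032,.0421),(.037,-.032,.0421),(-.058+.18,-.032,.0421)]:
    P=rack.w(rack.q,np.array([p])); print(P.round(4),proj(f,P).round(1))
```

```text
pos [0.541  0.0318 0.1906] rpy [ 3.1392e+00 -8.0000e-04 -1.5768e+00] t 12.975 w 0.044 F [-0.   0.2 -0.1]
local shift before turn cm [41.28 -0.85 -0.91] tool turn 1.036 rows 9
4.59 -0.09 -0.10 0.115; 4.55 -0.62 -0.10 0.115; 4.44 -1.14 -0.10 0.115; 4.28 -1.64 -0.10 0.115; 4.07 -2.12 -0.10 0.115; 3.80 -2.58 -0.10 0.115; 3.48 -2.99 -0.10 0.115; 3.11 -3.37 -0.10 0.115; 2.70 -3.71 -0.10 0.115
[[0.4824 0.0313 0.0421]] [[326.2 295.1]]
[[0.5074 0.0314 0.0421]] [[325.9 265.4]]
[[0.5724 0.0317 0.0421]] [[325.  181.3]]
[[0.6024 0.0319 0.0421]] [[324.6 138.9]]
[[0.6874 0.0323 0.0421]] [[323.2   3.2]]
```

View pics/w9.png

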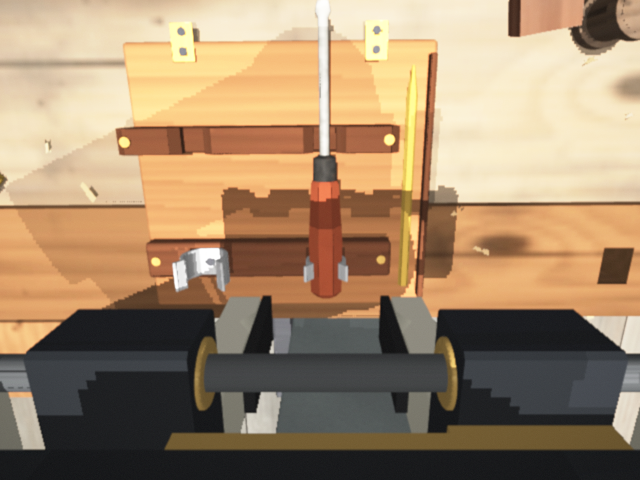

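View pics/s9.png

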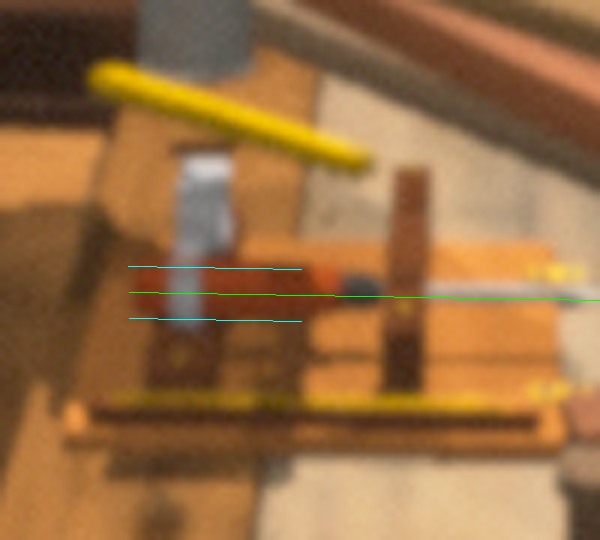

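Call:
{"method": "apply_moves", "body": {
  "deltas": "4.6 -0.1 -0.1 0.115; 4.55 -0.6 -0.1 0.115; 4.45 -1.15 -0.1 0.115; 4.3 -1.65 -0.1 0.115; 4.1 -2.1 -0.1 0.115; 3.8 -2.6 -0.1 0.115; 3.5 -3 -0.1 0.115; 3.1 -3.4 -0.1 0.115; 2.7 -3.7 -0.1 0.115; 0 0 0 0",
  "gripper": -1
}}

```text
t: 14.22
eef_pos: [0.5468, -0.3844, 0.1985]
ee_rot: [3.139, -0.003, -2.616]
force: [-0.5, 0.8, -0.6]
width: 0.0872
```

Run:
```python
from h import *
f=viewer.grab_frame("wrist"); np.savez("w10.npz",**f)
cv2.imwrite("pics/w10.png",f["image"][:,:,::-1])
crop(f,"pics/w10a.png",250,80,150,200,3)
plan([0.547,-0.381,0.2],-1.042-np.pi/2,mx=5)
```

```text
pos [ 0.5469 -0.383   0.1987] rpy [ 3.1388e+00 -2.2000e-03 -2.6140e+00] t 14.275 w 0.0879 F [ 0.2 -1.  -0.9]
local shift before turn cm [-0.11  0.17 -0.13] tool turn -0.001 rows 1
-0.11 0.17 -0.13 -0.001
```

View pics/w10.png

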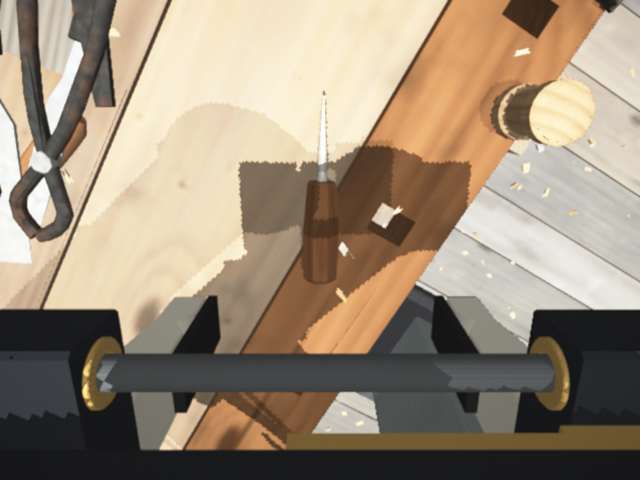

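View pics/w10a.png

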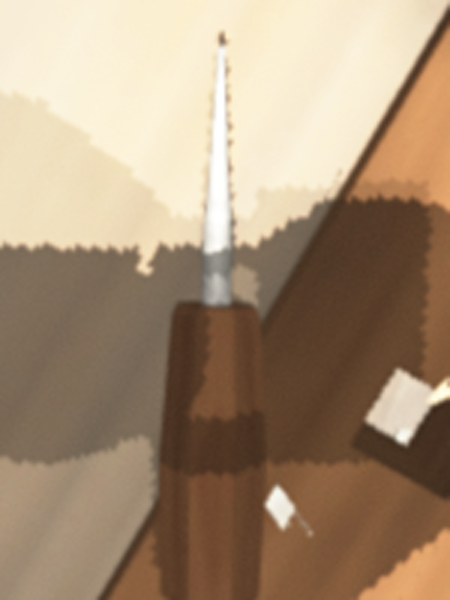

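Run:
```python
from h import *
f=dict(np.load("w10.npz"))
t=onz(f,323.7,92,.0065); h=onz(f,322,181,.012); r=onz(f,320,280,.018); d=(t-r)[:2]; print(r,h,t,np.linalg.norm(d),np.linalg.norm((h-r)[:2]),np.arctan2(d[1],d[0]))
u=d/np.linalg.norm(d); print("grasp33 from tip",t[:2]-u*.102,"from rear",r[:2]+u*.053)
g=(t[:2]-u*.102+r[:2]+u*.053)/2; a=np.arctan2(d[1],d[0])
plan([*g,0.004],a-np.pi/2,mx=5)
```

```text
[ 0.52058861 -0.33159475  0.018     ] [ 0.56126453 -0.40540783  0.012     ] [ 0.59432893 -0.46524993  0.0065    ] 0.15264776910967706 0.0842787178729975 -1.0666330529484076
grasp33 from tip [ 0.54505528 -0.37594087] from rear [ 0.54619158 -0.37800043]
pos [ 0.5469 -0.383   0.1987] rpy [ 3.1388e+00 -2.2000e-03 -2.6140e+00] t 14.275 w 0.0879 F [ 0.2 -1.  -0.9]
local shift before turn cm [-0.24  0.53 19.47] tool turn 0.023 rows 4
-0.05 0.15 4.87 0.006; -0.05 0.15 4.87 0.006; -0.05 0.15 4.87 0.006; -0.05 0.15 4.87 0.006
```

Call:
{"method": "apply_moves", "body": {
  "deltas": "-0.1 0.2 4 0.012; -0.1 0.2 4.5 0.012; 0 0.1 4.5 0; 0 0 4 0; 0 0 1.5 0; 0 0 0.9 0; 0 0 0 0"
}}

```text
t: 15.15
eef_pos: [0.5477, -0.3764, 0.0076]
ee_rot: [-3.141, 0.0, -2.635]
force: [-0.6, 0.8, -0.1]
width: 0.0875
```

Call:
{"method": "apply_moves", "body": {
  "deltas": "0 0 0 0; 0 0 0 0; 0 0 0 0; 0 0 0 0; 0 0 0 0; 0 0 0 0; 0 0 0 0",
  "gripper": 1,
  "squeeze": 50
}}

```text
t: 16.02
eef_pos: [0.5471, -0.3765, 0.007]
ee_rot: [3.141, -0.0, -2.636]
force: [-0.8, -0.5, 0.8]
width: 0.0279
```

Call:
{"method": "apply_moves", "body": {
  "deltas": "0 0 -3 0; 0 0 -5 0; 0 0 -5 0; 0 0 -4 0; 0 0 0 0"
}}

```text
t: 16.65
eef_pos: [0.5491, -0.3774, 0.1813]
ee_rot: [-3.136, 0.004, -2.635]
force: [0.4, -0.1, -0.8]
width: 0.0279
```

Run:
```python
from h import *
f=viewer.grab_frame("wrist"); np.savez("w11.npz",**f)
cv2.imwrite("pics/w11.png",f["image"][:,:,::-1])
plan([0.540,0.1234,0.18],0.005-np.pi/2,mx=5)
```

```text
pos [ 0.5479 -0.3766  0.1788] rpy [-3.1393e+00  2.4000e-03 -2.6356e+00] t 16.7 w 0.0276 F [ 0.4 -0.3 -1.1]
local shift before turn cm [-23.54  44.12  -0.17] tool turn -1.07 rows 11
-2.14 4.01 -0.01 -0.097; -2.52 3.78 -0.01 -0.097; -2.87 3.52 -0.01 -0.097; -3.20 3.23 -0.01 -0.097; -3.50 2.90 -0.01 -0.097; -3.77 2.55 -0.01 -0.097; -4.00 2.17 -0.01 -0.097; -4.19 1.77 -0.01 -0.097; -4.34 1.35 -0.01 -0.097; -4.45 0.93 -0.01 -0.097; -4.52 0.49 -0.01 -0.097
```

View pics/w11.png

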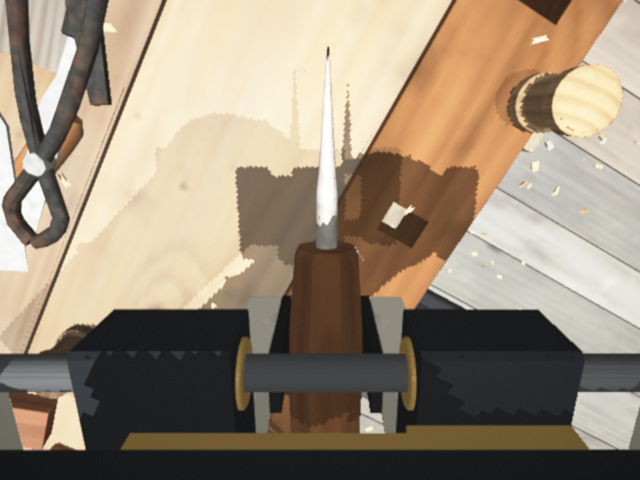

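Call:
{"method": "apply_moves", "body": {
  "deltas": "-2.1 4 0 -0.097; -2.5 3.8 0 -0.097; -2.9 3.5 0 -0.097; -3.2 3.2 0 -0.097; -3.5 2.9 0 -0.097; -3.8 2.5 0 -0.097; -4 2.2 0 -0.097; -4.2 1.8 0 -0.097; -4.35 1.35 0 -0.097; -4.45 0.9 0 -0.097"
}}

```text
t: 17.95
eef_pos: [0.5398, 0.0793, 0.1756]
ee_rot: [3.139, -0.001, -1.663]
force: [1.7, -0.1, -0.6]
width: 0.0278
```

Call:
{"method": "apply_moves", "body": {
  "deltas": "-4.5 0.5 0 -0.097; 0 0 0 0; 0 0 0 0"
}}

```text
t: 18.32
eef_pos: [0.5393, 0.1231, 0.1758]
ee_rot: [3.139, -0.001, -1.569]
force: [-0.8, 0.2, -0.7]
width: 0.0277
```

Run:
```python
from h import *
import rack
f=viewer.grab_frame("wrist"); np.savez("w12.npz",**f)
cv2.imwrite("pics/w12.png",f["image"][:,:,::-1])
plan([0.540,0.1234,0.065],0.005-np.pi/2,mx=5)
for p in [(.037,-.032,.052),(.037,.060,.052),(-.058,-.032,.0421)]:
    P=rack.w(rack.q,np.array([p])); print(P.round(4),proj(f,P).round(1))
im=f["image"].astype(int)
for y in [60,90,120,150,180,210,260]:
    print(y, [int(v) for v in im[y,285:370].sum(1)//3])
```

```text
pos [0.5395 0.1226 0.1761] rpy [ 3.1399e+00 -9.0000e-04 -1.5695e+00] t 18.375 w 0.0282 F [-0.1 -1.1 -0.7]
local shift before turn cm [-0.09 -0.07 11.11] tool turn -0.004 rows 3
-0.03 -0.02 3.70 -0.001; -0.03 -0.02 3.70 -0.001; -0.03 -0.02 3.70 -0.001
[[0.6024 0.0319 0.052 ]] [[466.1 138.8]]
[[0.602  0.1239 0.052 ]] [[323.6 139.1]]
[[0.5074 0.0314 0.0421]] [[449.2 270.5]]
60 [194, 193, 193, 193, 194, 192, 193, 194, 193, 193, 193, 193, 193, 193, 194, 193, 193, 193, 193, 193, 193, 193, 193, 194, 193, 194, 193, 193, 193, 193, 192, 193, 193, 191, 192, 191, 192, 192, 191, 191, 192, 191, 204, 208, 201, 188, 189, 191, 190, 191, 191, 190, 190, 190, 190, 191, 190, 191, 190, 191, 192, 190, 190, 190, 190, 190, 191, 191, 190, 190, 190, 190, 191, 190, 189, 190, 189, 190, 191, 189, 189, 190, 192, 196, 199]
90 [198, 199, 198, 198, 198, 198, 198, 198, 199, 199, 199, 197, 198, 198, 198, 198, 198, 198, 198, 198, 198, 197, 197, 197, 197, 198, 197, 198, 197, 198, 197, 198, 197, 196, 198, 197, 197, 197, 199, 207, 230, 246, 248, 242, 234, 193, 173, 194, 197, 197, 198, 197, 197, 197, 197, 197, 197, 198, 198
[... 1408 characters left out ...]
, 85, 88, 86, 86, 85, 85, 86, 84, 87, 86, 86, 86, 85, 84, 87, 84, 84, 84, 84, 87, 84, 85, 84, 84, 84, 84, 84, 84, 92, 134, 183, 206, 219, 231, 239, 244, 249, 251, 252, 253, 252, 251, 248, 243, 239, 236, 229, 214, 192, 158, 112, 89, 88, 89, 89, 90, 88, 88, 89, 88, 89, 90, 87, 88, 89, 88, 88, 90, 88, 88, 89, 86, 87, 87, 86, 89, 87, 88, 87, 88, 89, 88, 88]
260 [78, 76, 75, 76, 76, 76, 75, 76, 72, 65, 65, 73, 71, 61, 53, 55, 53, 53, 51, 51, 52, 52, 54, 53, 53, 54, 56, 57, 64, 64, 65, 65, 64, 64, 65, 64, 65, 65, 66, 65, 66, 66, 66, 66, 67, 63, 66, 65, 63, 65, 65, 65, 63, 65, 62, 55, 55, 54, 53, 54, 52, 52, 49, 51, 51, 52, 53, 53, 54, 54, 53, 54, 56, 65, 73, 77, 75, 77, 75, 75, 76, 77, 77, 76, 75]
```

View pics/w12.png

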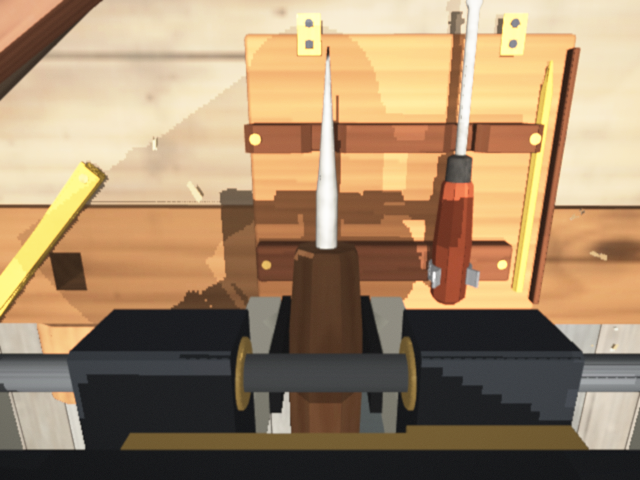

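Run:
```python
from h import *
f=dict(np.load("w12.npz"))
for u,v,z in [(328,55,.176),(327,90,.177),(326.5,150,.179),(326,210,.180),(326.5,260,.181)]: print(onz(f,u,v,z).round(4))
```

```text
[0.6386 0.1221 0.176 ]
[0.6273 0.1224 0.177 ]
[0.607  0.1225 0.179 ]
[0.5852 0.1227 0.18  ]
[0.5658 0.1224 0.181 ]
```

Call:
{"method": "apply_moves", "body": {
  "deltas": "-0.1 -0.1 2 -0.005; 0 -0.1 3 -0.005; 0 0 3 0; 0 0 2.5 0; 0 0 1 0; 0 0 0 0; 0 0 0 0"
}}

```text
t: 19.25
eef_pos: [0.5429, 0.1244, 0.0631]
ee_rot: [-3.14, 0.001, -1.559]
force: [-0.1, 0.0, 0.4]
width: 0.0277
```

Run:
```python
from ov import *
f=viewer.grab_frame("wrist"); np.savez("w13.npz",**f)
cv2.imwrite("pics/w13.png",f["image"][:,:,::-1])
ov("side",(-.058,.060),.0445,.0142,"pics/s13.png",270,170,100,90,6,.135,.020)
plan([0.5414,0.1236,0.0378],0.005-np.pi/2,mx=4.5)
```

```text
pos [0.5428 0.1246 0.0631] rpy [-3.1399e+00  9.0000e-04 -1.5586e+00] t 19.35 w 0.0276 F [ 0.3 -0.4 -0.9]
local shift before turn cm [0.1  0.14 2.53] tool turn 0.007 rows 1
0.10 0.14 2.53 0.007
```

View pics/w13.png

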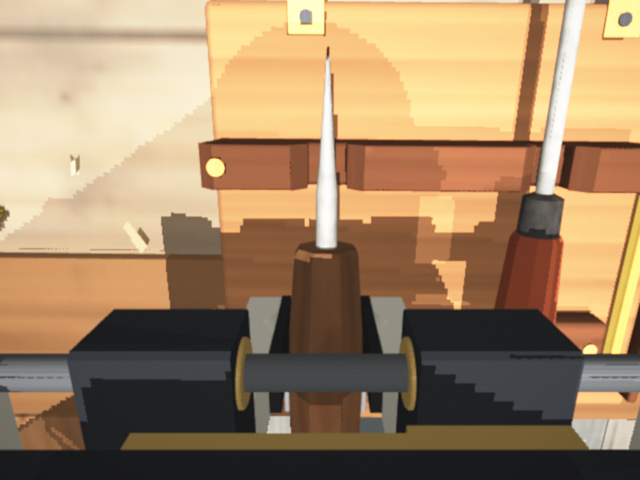

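View pics/s13.png

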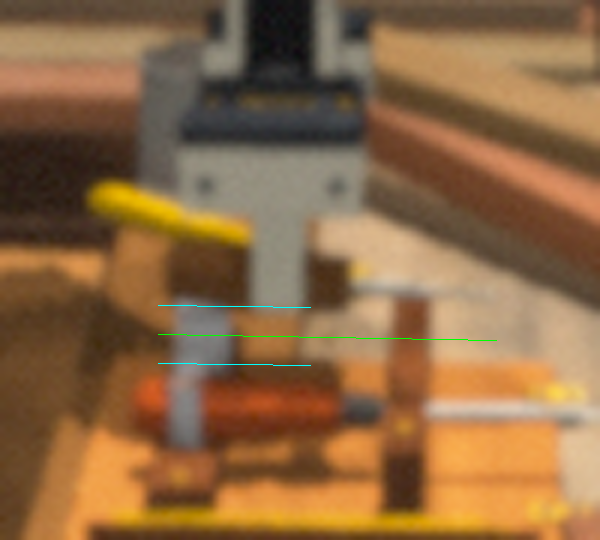

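Run:
```python
from h import *
import rack
f=dict(np.load("w13.npz"))
for p in [(.028,.060,.052),(.037,.060,.052),(.046,.060,.052)]:
    P=rack.w(rack.q,np.array([p])); print(P.round(4),proj(f,P).round(1))
for u,v,z in [(328,55,.062),(326.5,150,.065),(326,210,.067)]: print(onz(f,u,v,z).round(4))
crop(f,"pics/w13a.png",250,120,160,140,4)
```

```text
[[0.593  0.1238 0.052 ]] [[327.6 190.9]]
[[0.602  0.1239 0.052 ]] [[327.8 168.4]]
[[0.611  0.1239 0.052 ]] [[328.  145.2]]
[0.6423 0.1244 0.062 ]
[0.6103 0.1245 0.065 ]
[0.5886 0.1244 0.067 ]
```

View pics/w13a.png

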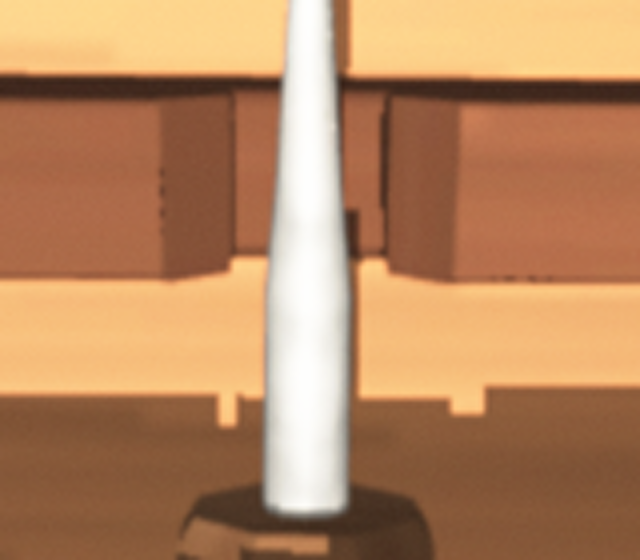

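Call:
{"method": "apply_moves", "body": {
  "deltas": "0.06 0 0.4 0.005; 0 0 0.4 0; 0 0 0.4 0; 0 0 0.3 0; 0 0 0 0; 0 0 0 0"
}}

```text
t: 20.1
eef_pos: [0.5432, 0.1242, 0.0475]
ee_rot: [-3.14, 0.001, -1.563]
force: [4.5, 0.9, 2.2]
width: 0.0277
```

Call:
{"method": "apply_moves", "body": {
  "deltas": "0 0 0.3 0; 0 0 0.3 0; 0 0 0 0; 0 0 0 0"
}}

```text
t: 20.6
eef_pos: [0.542, 0.1238, 0.0407]
ee_rot: [3.141, -0.0, -1.564]
force: [2.9, 0.3, 1.3]
width: 0.0277
```

Call:
{"method": "apply_moves", "body": {
  "deltas": "0 0 0.3 0; 0 0 0 0; 0 0 0 0"
}}

```text
t: 20.98
eef_pos: [0.5417, 0.1237, 0.0375]
ee_rot: [3.141, -0.0, -1.564]
force: [2.4, 2.2, -4.0]
width: 0.028
```

Run:
```python
from ov import *
f=viewer.grab_frame("wrist"); np.savez("w14.npz",**f)
cv2.imwrite("pics/w14.png",f["image"][:,:,::-1])
ov("side",(-.058,.060),.0445,.0142,"pics/s14.png",270,170,100,90,6,.135,.020)
```

```text
(no output)
```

View pics/s14.png

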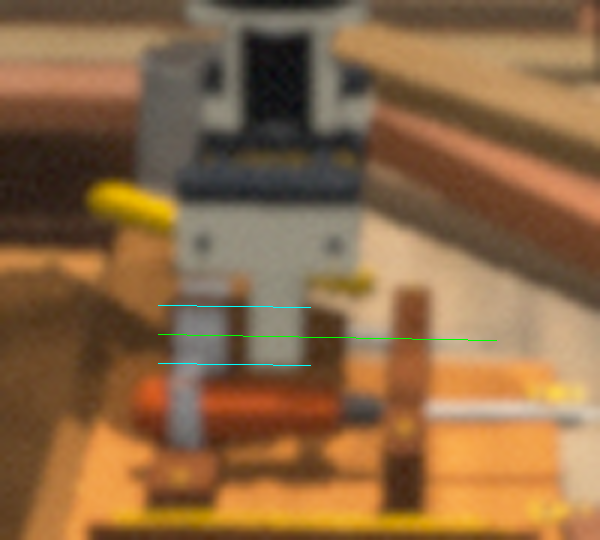

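View pics/w14.png

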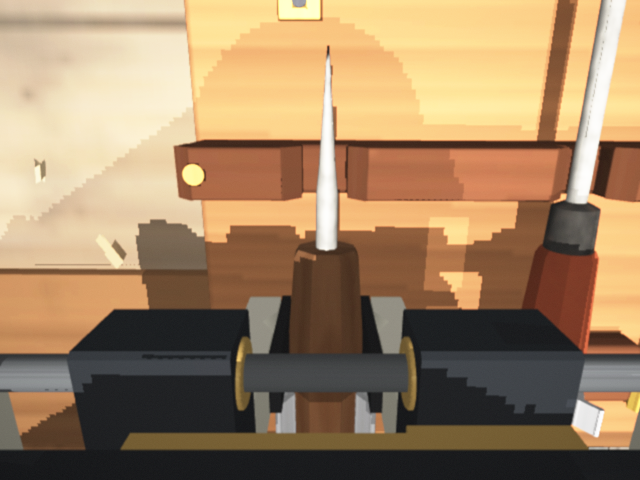

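Call:
{"method": "apply_moves", "body": {
  "deltas": "0 0 0.2 0; 0 0 0 0; 0 0 0 0"
}}

```text
t: 21.45
eef_pos: [0.5419, 0.1238, 0.0365]
ee_rot: [3.141, 0.0, -1.564]
force: [-3.5, 2.6, 4.9]
width: 0.0278
```

Call:
{"method": "apply_moves", "body": {
  "deltas": "0 0 0.2 0; 0 0 0 0; 0 0 0 0"
}}

```text
t: 21.82
eef_pos: [0.542, 0.1238, 0.0361]
ee_rot: [-3.141, 0.0, -1.563]
force: [-10.7, 2.6, 23.6]
width: 0.0283
```

Call:
{"method": "apply_moves", "body": {
  "deltas": "0 0 0.1 0; 0 0 0 0; 0 0 0 0"
}}

```text
t: 22.2
eef_pos: [0.542, 0.1238, 0.036]
ee_rot: [-3.141, 0.0, -1.563]
force: [-13.5, 2.5, 31.8]
width: 0.0281
```

Call:
{"method": "apply_moves", "body": {
  "deltas": "0 0 -0.4 0; 0 0 0 0; 0 0 0 0; 0 0 0 0",
  "gripper": -0.1
}}

```text
t: 22.7
eef_pos: [0.5419, 0.1235, 0.0365]
ee_rot: [3.141, -0.001, -1.564]
force: [-0.9, -0.1, -0.8]
width: 0.0477
```

Call:
{"method": "apply_moves", "body": {
  "deltas": "0 0 -3 0; 0 0 -4 0; 0 0 -5 0; 0 0 -5 0; 0 0 -2 0; 0 0 0 0; 0 0 0 0"
}}

```text
t: 23.58
eef_pos: [0.5415, 0.1235, 0.2259]
ee_rot: [3.14, -0.001, -1.564]
force: [-0.5, -0.5, 0.1]
width: 0.0476
```

Run:
```python
from ov import *
f=viewer.grab_frame("wrist"); np.savez("w15.npz",**f)
cv2.imwrite("pics/w15.png",f["image"][:,:,::-1])
crop(f,"pics/w15a.png",270,130,240,180,3.3)
ov("side",(-.058,.060),.0445,.0142,"pics/s15.png",270,170,100,90,6,.135,.020)
for p in [(-.058,.060,.0445),(-.058+.135,.060,.0445)]:
    P=rack.w(rack.q,np.array([p])); print(P.round(4),proj(f,P).round(1))
print(readout.get_state()["t"])
```

```text
[[0.507  0.1234 0.0445]] [[324.6 252.6]]
[[0.642  0.1241 0.0445]] [[325.   81.8]]
23.675
```

View pics/s15.png

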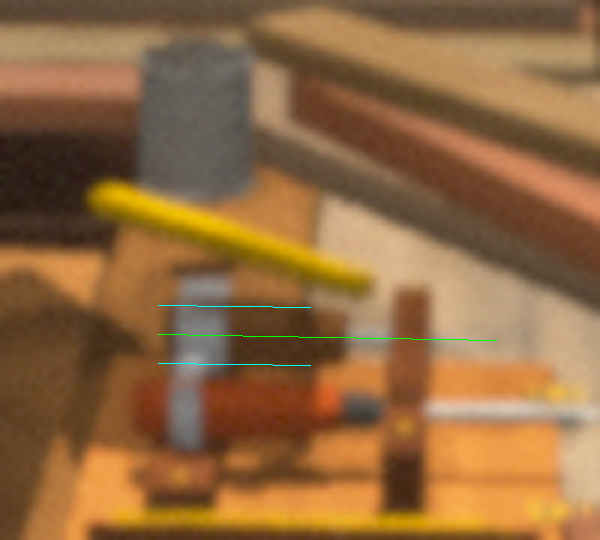

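View pics/w15a.png

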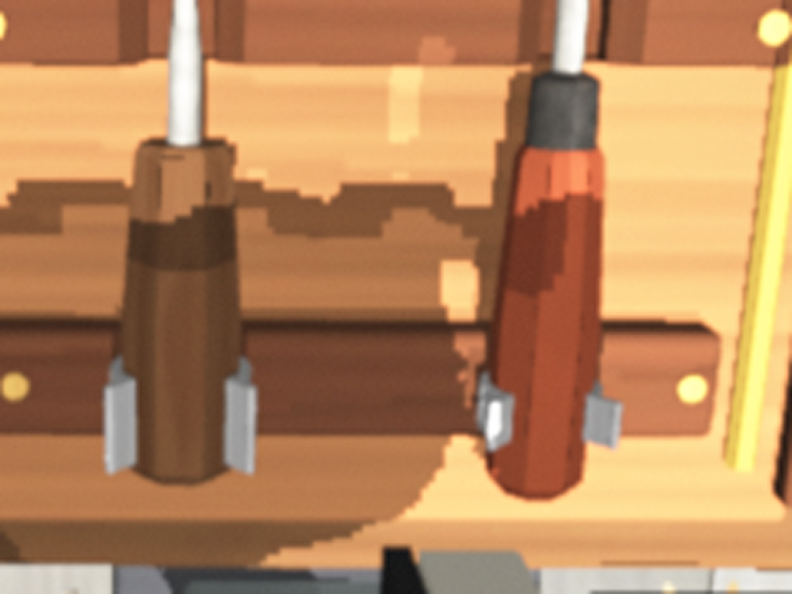

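Run:
```python
from ov import *
g=viewer.grab_frame("side"); np.savez("s16.npz",**g)
im=g["image"].astype(int); 
lum=im.sum(2)/3
for q,s in [("driver",(-.058,-.032,.0421)),("awl",(-.058,.06,.0445))]:
    for r in viewer.silhouettes("side",q)[:2]:
        m=r["region"]; print(q,round(r["conf"],2),r["extent"])
        ys,xs=np.nonzero(m)
        for x in range(xs.min(),xs.max()+1,4):
            c=ys[xs==x]; 
            if len(c): print((x,round(c.mean(),1),len(c)),end=" ")
        print()
    P=np.array([[s[0]+a,s[1],s[2]] for a in (-.025,0,.03,.065,.095,.135,.18)]); print(proj(g,rack.w(rack.q,P)).round(1).tolist())
crop(g,"pics/s16.png",285,205,85,65,9)
```

```text
driver 0.9 [293.3, 234.9, 71.9, 9.3]
(293, np.float64(237.0), 7) (297, np.float64(237.0), 7) (305, np.float64(237.5), 10) (309, np.float64(237.5), 10) (313, np.float64(237.5), 10) (317, np.float64(237.5), 10) (321, np.float64(237.0), 9) (325, np.float64(237.5), 8) (329, np.float64(237.5), 6) (345, np.float64(238.0), 3) (349, np.float64(238.0), 3) (353, np.float64(238.5), 4) (357, np.float64(238.0), 3) (361, np.float64(238.5), 2) 
driver 0.45 [359.8, 262.8, 21.0, 27.9]
(362, np.float64(284.0), 7) (366, np.float64(276.5), 28) (370, np.float64(276.5), 28) (374, np.float64(277.0), 27) (378, np.float64(276.7), 15) 
[[291.1, 238.2], [300.6, 238.4], [312.1, 238.6], [325.6, 238.8], [337.1, 239.0], [352.5, 239.3], [369.9, 239.6]]
awl 0.66 [306.6, 223.5, 25.3, 9.7]
(306, np.float64(222.5), 8) (310, np.float64(224.5), 12) (314, np.float64(224.5), 12) (318, np.float64(225.0), 11) (322, np.float64(225.0), 11) (326, np.float64(225.5), 8) (330, np.float64(225.5), 2) 
[[294.1, 225.2], [303.2, 225.4], [314.1, 225.5], [326.8, 225.8], [337.7, 225.9], [352.3, 226.2], [368.7, 226.5]]
```

View pics/s16.png

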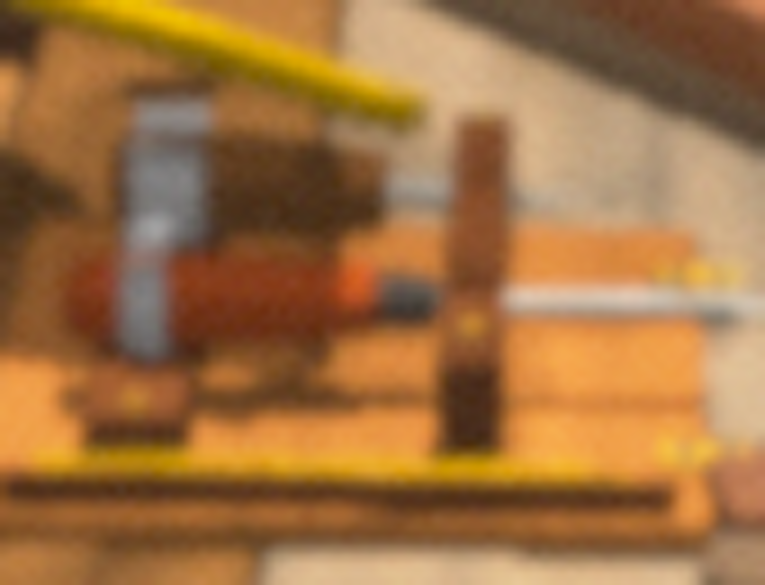

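Run:
```python
from station import job
print(job.job_done())
```

```text
the job is handed in; nothing more can be done
None
```

The screwdriver is in the narrow-strap clip and the awl in the broad-strap clip, both with their shanks in the far-rail notches. I handed the job in at about 24 s of the 67 s allowed; no verdict was reported, and the clip positions and jaw angles below are judged from the camera pictures only.

- **Seating:** each handle was gripped about 33–34 mm ahead of its seat and pressed until it stopped hard, at about 30 N on the screwdriver and 32 N on the awl. The gripper was then opened and raised clear to 0.226 m.
- **Level:** in the last side picture both handles lie parallel to the expected seated axis. There is a constant offset of about 1 pixel (2–3 mm), which is about the size of the calibration error.
- **Jaws:** from above, the clips measure about 34 mm (broad) and 33 mm (narrow) across, against nominal 35 and 30 mm. The lip gaps are narrower than the handles, so the jaws had closed over them.
- **Position:** both handles sit centred between their jaws. The screwdriver is about 3 mm forward lengthwise, within the 15 mm allowed.
- **Bystanders:** I moved nothing else that I know of. The folding rule and short spool looked in place in the last pictures. I last saw the tall spool when lifting the awl, and I did not measure any of them again at the end.

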